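# Stand up the toppled cup and close the ware stand's guard bar to the next hole

### The job

Stand the toppled small clay cup upright, mouth up, in the blue ring on the ware stand's board and let go of it. Then fence it in: pull up the stand's black lock plunger, slide the red section one hole to the left (towards the cup), and push the plunger fully home in that next hole. Its spring lifts it again when let go, so finish while still holding the knob down; leave the two paint pots and the tile at the left alone.

Things in the scene. Friction and masses are not known exactly. Their poses are not given: they have to be found in the camera images.
- cup: reddish-brown clay tumbler, 63 mm tall, 42 mm across at the mouth, about 36 mm at the foot, 0.14 to 0.22 kg. Origin: centre of its underside; z along its axis from foot to mouth. Starts lying on the table left of the stand, mouth pointing roughly to the right, towards the stand (-y, within 0.5 rad)
- stand: fixed ware stand: plywood board 180 (x) by 310 (y) by 12 mm. Origin on its underside, 90 mm from front, 150 from right edge; x away from the robot, y left (yaw up to 0.2). Aluminium rail 24 mm wide, top 32 mm up, along y at x=+65, 11 mm holes at y=-120, -80, -40, 0, 40. Steel guard bars 12 mm thick, axis 26 mm up, reach from the rail to x=-88: a fixed one at y=+135, the section's at y=-80
- ring_mark (a point): centre of the blue ring (68 mm across) painted on the board, at the board's top face (12 mm above the table); stand frame x = -35, y = +35 mm
- section (a joint): slide of the red section (saddle 46 by 40 mm, top 42 mm up; carries the plunger and a guard bar) along the rail, m: 0 in its first hole, growing in the stand's +y (left, towards the cup); 0.040 is the next hole. The pin has 1.5 mm play each way in a hole; sliding friction about 2 N
- plunger (a joint): height of the lock plunger, m: 0 fully home, 0.016 fully pulled. Spring-centred (800 N/m): left alone it floats at 0.005, where the pin is still 5 mm deep in its hole and blocks the slide; above 0.010 it is clear of the rail. About 9 N to pull fully up, 4 N to press home; hard stops at both ends
- knob (a point): centre of the plunger's black knob, an upright cylinder 26 mm across and 26 mm high; 69 mm above the table when home, and the saddle's top is 27 mm below it then
- next_hole (a point): centre of the mouth of the next hole, on the rail's top face, 32 mm above the table
- blue_pot: bright blue paint pot, 60 mm across and 44 mm high, bystander near the left edge of the table; origin at the centre of its underside
- green_pot: green paint pot, 60 mm across and 47 mm high, bystander near the left edge of the table; origin at the centre of its underside
- tile: small clay test tile with a red field, 34 by 52 by 8 mm, bystander near the left edge of the table; origin at the centre of its underside

How it is judged:
By the outcome, as a careful person would: the job done as asked, in the order asked, and still so for the second after the job is handed in, while the arm keeps its last pose, push and grip.
It also fails if it takes over 61 s, if anything falls off the work surface, if the arm or the gripper's body presses on something with over 40 N, if the wrist force passes 120 N, or if a joint passes its speed limit or range.

### The arm

A 6-joint arm with a two-finger parallel gripper is mounted at the origin on the work surface; the furniture and walls round the work are solid. World frame = base frame: x ahead of the robot, y to its left, z up, the work surface at z = 0. Lengths are in m, angles in degrees, forces in N, time in s.
With the tool pointing down it reaches from about 0.425 to 1.125 m from the base axis. Payload 14.9 kg.
Tool frame: the origin (TCP) lies at the very end of the fingers, on their centre line; the grasp point (between the pads) lies 19 mm behind it (robot.pinch_z is the distance from the TCP to the grasp point, in m); z points along the fingers, y is the line along which they close (so a half turn about z gives the same grasp; the last joint's range is limited). The gripper opens to 91 mm and grips with 3 to 60 N. Pads are 32 mm wide; open, the fingers measure 118 mm over their backs; the gripper's body (76 mm by 178 mm) begins 60 mm behind the grasp point.
Start: joints at [73.15, 21.709, 99.362, -0, 58.929, -1.908], TCP at [0.181, 0.676, 0.214] pointing down, gripper open.
Joint ranges: [-158.91, 158.91], [-42.39, 125.64], [0.06, 152.35], [-60.88, 240.88], [17.5, 164.5], [-176.32, 176.32]. Speed limits (degrees/s): [108.29, 108.29, 136.94, 180, 180, 180].

### API

Orientations are given as a 3x3 rotation matrix whose columns are the frame's x, y, z axes.
In Python, from workcell import robot, imaging gives the robot as it stands.
- The arm moves only by the tool arm_command, never from a script. Its arguments are lists of equal length, an entry for each row: "gripper": the opening, from -1 (shut) to 1 (fully open); "slide": the shift along the world's x, y, z in units of 0.025 m (1.0 is 0.025 m), a list of three; "roll": the turn about the world's z in units of 0.1 rad (1.0 is 0.1 rad). In form: {"gripper": [gripper, ...], "slide": [[x, y, z], ...], "roll": [roll, ...]}. A call has exactly 10 rows; each row shifts and turns the commanded pose from where the row before left it; what a row does not reach is not made up. A row lasts 1/8 s, in which the tool goes at most 62.5 mm and 10.7 degrees, less where a joint would pass 70% of its speed; a pose out of reach is approached as far as the arm can. A call with a number of a shift or a turn outside -1 to 1 is refused whole. A call with a gripper value outside its range is refused whole. The fingers move at their own pace and stop on an object; "squeeze" is the grip in N (left out, the last holds). Time passes only in rows, so rows that do not move let the fingers close, or fill a call up. It gives the time, the measured TCP pose, the force, the opening and the grip force at its end, in the units of the state.
- robot.sense(): the state, without advancing time (a new reading comes with each control period).
- imaging.get_image(name): name is "scene" or "top" or "wrist"; returns a dict with "image" (420x560x3 uint8, red, green, blue), "range_z" (420x560 float32, m along the optical axis (not along the pixel's ray), 0 where there is no reading), "fx", "fy", "cx", "cy" (pixels), "position" and "orientation" of the camera in the world. Camera axes: x right, y down, z forward; pixel columns grow to the right and rows downward; lengths in m; the calibration is good to about 2 mm. A picture is of the moment at which its call begins.
- robot.job_done(): hands the job in; it is judged then, once.
The state is a dict: "clock": time; "joint_pos": joint angles; "joint_velocities": joint speeds; "tau": joint torques, N m; "ee_pos": TCP position; "orientation": TCP orientation; "wrist_force": force on the tool from outside, world axes, zero at the start; "torque": the same for the moment, N m; "opening": finger opening in m; "grip_force": force on a finger pad.
Only numpy, scipy, OpenCV 4.12 (cv2) and the standard library are available. Lean on these libraries where they do the work, as an engineer would, in place of code of your own. Each camera call takes 0.05 s, during which the arm holds its last target. There are 200 camera calls.

## Working session

There is one attempt and no reset: what is moved stays moved. The work goes in short steps, Python scripts to look and compute and a tool call to move; the robot and the scene stay as the last step left them, time stands still between calls to the robot, and variables do not carry over. Pictures are saved under pics/ and viewed, at most 10 in all, crops included, and the job is handed in when it is done.

Besides the shell and the picture viewer there is one more tool, called after "Request:" as name(argument=value, ...), one argument or row to a line, values as JSON. arm_command: Moves the arm, as the interface text tells. Shifts and turns lie within -1 to 1; 1 stands for 0.025 m of shift or 0.1 rad of turn. Its arguments: {"type":"object","properties":{"gripper":{"type":"array","items":{"type":"number"}},"slide":{"type":"array","items":{"type":"array","items":{"type":"number"}}},"roll":{"type":"array","items":{"type":"number"}},"squeeze":{"type":"number"}},"required":["gripper","slide","roll"]}

```bash
mkdir -p pics; ls
cat > h.py <<'E'
import numpy as np, cv2
from workcell import robot, imaging
def get(n):
    d=imaging.get_image(n); d['R']=np.array(d['orientation']).reshape(3,3); d['p']=np.array(d['position']); return d
def save(d,f,box=None,s=1):
    im=d['image'][:,:,::-1]
    if box: im=im[box[1]:box[3],box[0]:box[2]]
    cv2.imwrite('pics/'+f,cv2.resize(im,None,fx=s,fy=s))
def cloud(d):
    z=d['range_z']; v,u=np.mgrid[:z.shape[0],:z.shape[1]]
    c=np.stack([(u-d['cx'])/d['fx']*z,(v-d['cy'])/d['fy']*z,z],-1)
    return c@d['R'].T+d['p']
def ray(d,u,v,h):
    r=d['R']@np.array([(u-d['cx'])/d['fx'],(v-d['cy'])/d['fy'],1]); return d['p']+r*(h-d['p'][2])/r[2]
def hsv(d): return cv2.cvtColor(d['image'],cv2.COLOR_RGB2HSV)
E
python3 - <<'E'
from h import *
for n in('scene','top'):
    d=get(n); save(d,n+'0.png',s=1.4); print(n,d['p'],d['R'].round(3).tolist(),d['fx'])
print(robot.sense())
E
```

```text
pics
scene [ 0.12391702 -0.48845926  0.90988436] [[0.854, -0.392, 0.341], [-0.52, -0.646, 0.559], [0.001, -0.655, -0.756]] 441.88478472486185
top [0.39090098 0.10988585 0.92403128] [[-0.022, -0.989, 0.146], [-1.0, 0.025, 0.018], [-0.021, -0.145, -0.989]] 415.689199152567
{'clock': 0.1, 'joint_pos': array([ 7.31476620e+01,  2.17339853e+01,  9.93932651e+01, -5.43108102e-04,
        5.89278467e+01, -1.91129314e+00]), 'joint_velocities': array([ 0.03307915,  0.00812248, -0.04174306,  0.02132723,  0.06376812,
        0.03496438]), 'tau': array([ 1.04495070e-03, -7.65037036e+01, -4.35301602e+01,  6.51326473e-02,
        3.97798559e-02, -1.20680340e-05]), 'ee_pos': array([0.18042003, 0.6759764 , 0.21336379]), 'orientation': array([[-9.66192889e-01,  2.57820147e-01, -2.71010968e-04],
       [ 2.57820289e-01,  9.66192448e-01, -9.22682629e-04],
       [ 2.39625789e-05, -9.61361520e-04, -9.99999538e-01]]), 'wrist_force': array([0.015746  , 0.02836856, 0.59104851]), 'torque': array([-0.07293351,  0.03118687,  0.01524894]), 'grip_force': 0.0, 'opening': 0.09127777471063447}
```

View pics/scene0.png

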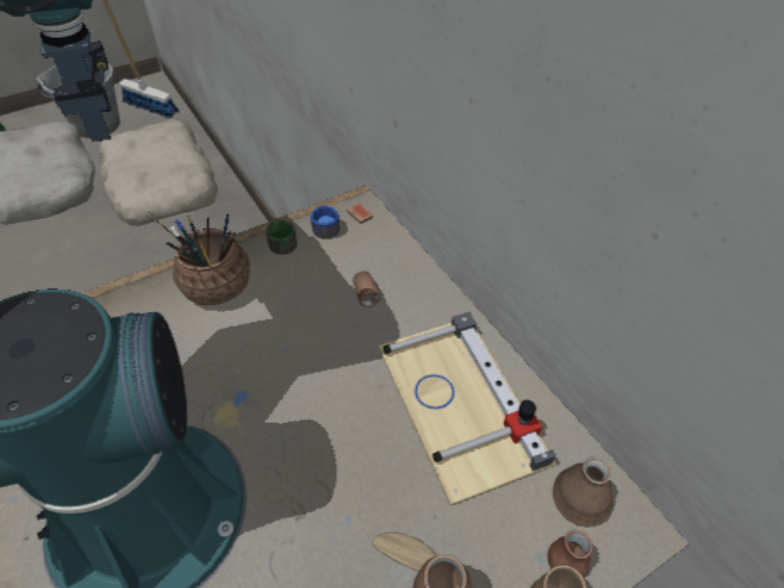

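View pics/top0.png

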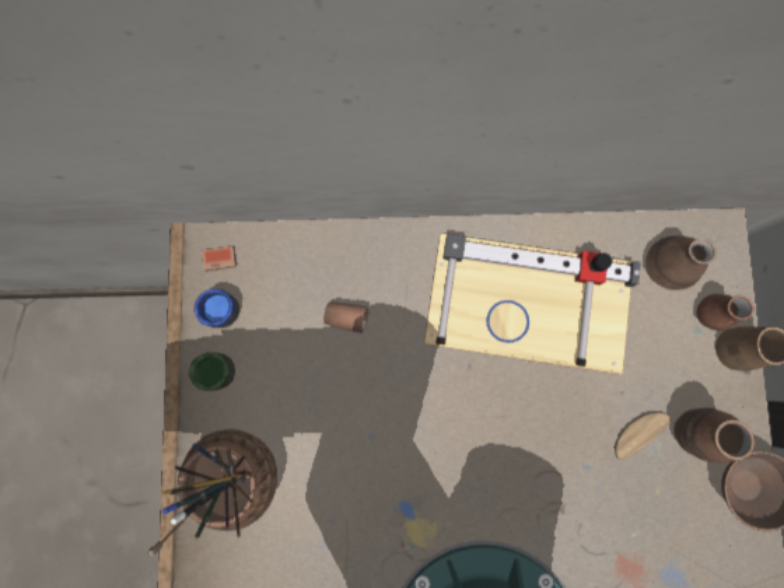

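The scene view shows the cup at about (366,288), the ring at (434,391) and the knob at (527,410). In the top view the cup is at (346,317), foot left and mouth right, the ring at (508,321), and the red saddle with its black knob at (596,265). Next I'll measure these from both views.

Run:
```python
from h import *
def tri(d1,a,d2,b):
    A=[];B=[]
    for d,(u,v) in((d1,a),(d2,b)):
        r=d['R']@np.array([(u-d['cx'])/d['fx'],(v-d['cy'])/d['fy'],1]); r/=np.linalg.norm(r)
        P=np.eye(3)-np.outer(r,r); A.append(P);B.append(P@d['p'])
    return np.linalg.lstsq(np.vstack(A),np.hstack(B),rcond=None)[0]
S=get('scene');T=get('top')
def comp(m,seed):
    n,l,st,c=cv2.connectedComponentsWithStats(m.astype(np.uint8)*255)
    i=min(range(1,n),key=lambda k:np.hypot(*(c[k]-seed))+(1e3 if st[k,4]<15 else 0)); return l==i
out={}
for d,n,sd in((S,'S',{'cup':(261,206),'ring':(310,280),'knob':(376,293),'red':(373,304)}),(T,'T',{'cup':(247,226),'ring':(363,229),'knob':(428,188),'red':(423,190)})):
    H=hsv(d);C=cloud(d);h,s,v=[H[...,i].astype(int) for i in range(3)]
    dd=np.hypot
    vv,uu=np.mgrid[:420,:560]
    for k,m in(('cup',((h<14)|(h>172))&(s>75)),('ring',(h>95)&(h<125)&(s>80)),('knob',(v<50)),('red',((h<6)|(h>174))&(s>170))):
        near=np.hypot(uu-sd[k][0],vv-sd[k][1])<40
        M=comp(m&near,sd[k]); p=C[M&(d['range_z']>0)]
        ys,xs=np.nonzero(M); out[n,k]=(xs,ys)
        print(n,k,M.sum(),xs.mean().round(1),ys.mean().round(1),(xs.min(),xs.max(),ys.min(),ys.max()),'med',np.median(p,0).round(4),'z5,95',np.percentile(p[:,2],[3,50,97]).round(4))
        if k=='ring':
            e=cv2.fitEllipse(np.column_stack([xs,ys]).astype(np.float32)); print(e, ray(d,*e[0],.012)); out[n,'re']=e[0]
        if k=='knob':
            q=p[p[:,2]>np.percentile(p[:,2],97)-.004]; print('top',len(q),q.mean(0).round(4), np.ptp(q,axis=0).round(4))
        if k=='cup':
            q=p; c,w=np.linalg.eigh(np.cov(q[:,:2].T)); a=w[:,1]; a*=-np.sign(a[1]); t=(q[:,:2]-q[:,:2].mean(0))@a; print('axis',a,'mean',q.mean(0),'ext',np.percentile(t,[1,99]))
print('ring tri',tri(S,out['S','re'],T,out['T','re']))
# board edge direction: rail/board from top view heights
C=cloud(T); 
for z0,z1,nm in((.008,.016,'board'),):
    M=(C[...,2]>z0)&(C[...,2]<z1)&(hsv(T)[...,1]>60)&(C[...,0]>.5)&(C[...,1]<.2)&(T['range_z']>0)
    M=comp(cv2.morphologyEx(M.astype(np.uint8),cv2.MORPH_OPEN,np.ones((3,3))),(363,229)); p=C[M][:,:2].astype(np.float32)
    print(nm,M.sum(),cv2.minAreaRect(p))
print(np.median(C[250:330,300:320][...,2]))
```

```text
S cup 206 259.8 202.8 (np.int64(253), np.int64(270), np.int64(194), np.int64(214)) med [0.4819 0.1968 0.0389] z5,95 [0.0256 0.0389 0.0447]
axis [-0.20082541 -0.97962705] mean [0.48234676 0.19711848 0.03759769] ext [-0.0306111   0.02707931]
S ring 82 310.3 280.3 (np.int64(297), np.int64(323), np.int64(268), np.int64(291)) med [ 0.4721 -0.0588  0.0136] z5,95 [0.0099 0.0136 0.0162]
((309.9918212890625, 279.3063659667969), (23.1175594329834, 26.803382873535156), 99.61894226074219) [ 0.47468464 -0.05347176  0.012     ]
S knob 135 376.0 292.9 (np.int64(371), np.int64(382), np.int64(286), np.int64(300)) med [ 0.5476 -0.1888  0.0867] z5,95 [0.0656 0.0867 0.0904]
top 71 [ 0.5509 -0.1865  0.0882] [0.0201 0.0231 0.0044]
S red 252 371.6 303.9 (np.int64(360), np.int64(386), np.int64(294), np.int64(315)) med [ 0.5409 -0.1932  0.0429] z5,95 [0.0249 0.0429 0.0459]
T cup 445 246.0 225.7 (np.int64(232), np.int64(260), np.int64(217), np.int64(236)) med [0.4871 0.1984 0.0361] z5,95 [0.0258 0.0361 0.042 ]
axis [-0.17236539 -0.98503308] mean [0.487045   0.19869825 0.03529272] ext [-0.02985967  0.02764145]
T ring 41 371.6 226.2 (np.int64(359), np.int64(377), np.int64(215), np.int64(242)) med [ 0.483  -0.079   0.0111] z5,95 [0.0097 0.0111 0.0148]
((362.20758056640625, 229.08746337890625), (28.31151008605957, 29.4482421875), 113.50338745117188) [ 0.47578487 -0.05410437  0.012     ]
T knob 119 428.5 187.2 (np.int64(422), np.int64(435), np.int64(182), np.int64(192)) med [ 0.5518 -0.1806  0.0848] z5,95 [0.0638 0.0848 0.0881]
top 71 [ 0.5533 -0.1836  0.0861] [0.0188 0.0198 0.0051]
T red 198 421.2 192.8 (np.int64(413), np.int64(431), np.int64(180), np.int64(201)) med [ 0.5434 -0.1759  0.041 ] z5,95 [0.0368 0.041  0.0439]
ring tri [ 0.47519148 -0.05379205  0.01223896]
board 2159 ((0.5382582545280457, -0.07226062566041946), (0.2106345295906067, 0.07633928954601288), 89.9791259765625)
-0.0008266092350016074
```

Request:
arm_command(
  gripper=[1,1,1,1,1,1,1,1,1,1],
  slide=[
    [1,-0.9,0],
    [1,-0.9,0],
    [1,-0.9,0],
    [1,-0.9,0],
    [1,-0.9,0],
    [1,-0.9,0],
    [1,-0.9,0],
    [1,-0.9,0],
    [1,-0.9,0],
    [1,-1,0],
  ],
  roll=[-0.8,-0.8,-0.8,-0.8,-0.8,-0.8,-0.8,-0.8,-0.8,-0.8],
)

```text
clock: 1.45
ee_pos: [0.4312, 0.448, 0.2139]
orientation: [[-0.486, 0.874, -0.0], [0.874, 0.486, -0.0], [-0.0, -0.0, -1.0]]
wrist_force: [0.4, 0.1, -0.1]
opening: 0.091
grip_force: 0.0
```

Request:
arm_command(
  gripper=[1,1,1,1,1,1,1,1,1,1],
  slide=[
    [1,-1,0],
    [1,-1,0],
    [0,-1,0],
    [0,-1,0],
    [0,-1,0],
    [0,-1,0],
    [0,-1,0],
    [0,-1,0],
    [0,-1,0],
    [0,-1,0],
  ],
  roll=[-1,-1,-1,-1,-1,-1,-1,0,0,0],
)

```text
clock: 2.7
ee_pos: [0.4804, 0.198, 0.2139]
orientation: [[0.189, 0.982, -0.0], [0.982, -0.189, -0.0], [-0.0, -0.0, -1.0]]
wrist_force: [0.8, 0.5, -1.1]
opening: 0.091
grip_force: 0.0
```

Run:
```python
from h import *
T=get('top');C=cloud(T);S=get('scene');Cs=cloud(S)
for n,c in(('T',C),('S',Cs)):
    m=(c[...,2]>.05)&(c[...,2]<.35)&(c[...,0]>.5)&(abs(c[...,1]+.15)<.15)
    m&=c[...,0]>.58; p=c[m]; print(n,len(p), [ (z,np.percentile(p[abs(p[:,2]-z)<.02][:,0],[5,50]).round(3)) for z in(.1,.15,.2,.3) if (abs(p[:,2]-z)<.02).sum()>5])
d=get('wrist');save(d,'w1.png',s=1.4)
s=robot.sense();print(s['ee_pos'],s['orientation'].round(3).tolist(),s['joint_pos'].round(1),d['p'],d['R'].round(3).tolist())
H=hsv(d).astype(int);h,sa,v=H[...,0],H[...,1],H[...,2];c=cloud(d)
M=((h<14)|(h>172))&(sa>75)&(c[...,2]>.012)&(c[...,2]<.06)&(d['range_z']>0)&(np.hypot(c[...,0]-.485,c[...,1]-.199)<.06)
p=c[M];a=np.linalg.eigh(np.cov(p[:,:2].T))[1][:,1];a*=-np.sign(a[1])
print(M.sum(),'zmax',np.percentile(p[:,2],[50,98]),a)
n=np.array([-a[1],a[0]]);q=p[:,:2]
r=cv2.minAreaRect(q.astype(np.float32));print(r)
t=q@a;b=q@n;print('end t',np.percentile(t,[.5,99.5]),'mid',np.percentile(b,[1,99]));
tm=np.percentile(t,[.5,99.5]);bm=np.mean(np.percentile(b,[1,99]))
print('foot',a*tm[0]+n*bm,'mouth',a*tm[1]+n*bm)
```

```text
T 10718 [(0.1, array([0.662, 0.663])), (0.15, array([0.662, 0.663])), (0.2, array([0.662, 0.663])), (0.3, array([0.662, 0.663]))]
S 13204 [(0.1, array([0.659, 0.661])), (0.15, array([0.66 , 0.661])), (0.2, array([0.66 , 0.662])), (0.3, array([0.66 , 0.661]))]
[0.48049725 0.1982398  0.2139691 ] [[0.19, 0.982, 0.0], [0.982, -0.19, 0.0], [0.0, 0.0, -1.0]] [ 19.8   5.3 120.1   0.   54.6  30.8] [0.49540587 0.27215785 0.38434591] [[0.982, -0.183, -0.053], [-0.19, -0.945, -0.267], [-0.001, 0.272, -0.962]]
1985 zmax [0.03610855 0.04186267] [-0.22863414 -0.97351242]
((0.4873155355453491, 0.19923847913742065), (0.061509836465120316, 0.03931501507759094), 79.21540832519531)
end t [-0.33586395 -0.27506612] mid [0.41067477 0.44860683]
foot [0.49505062 0.22873718] mouth [0.48115016 0.16954973]
```

Range-image heights agree from three cameras: the cup's top is at 0.042 m. Its centre is (0.4875, 0.199), with the axis along the tool's x. I'll grasp it near the mouth.

Request:
arm_command(
  gripper=[1,1,1,1,1,1,1,1,1,1],
  slide=[
    [0.16,-0.62,-1],
    [0,0,-1],
    [0,0,-1],
    [0,0,-1],
    [0,0,-1],
    [0,0,-1],
    [0,0,-1],
    [0,0,-0.9],
    [0,0,-0.5],
    [0,0,0],
  ],
  roll=[0,0,0,0,0,0,0,0,0,0],
)

```text
clock: 4.1
ee_pos: [0.4842, 0.1836, 0.0034]
orientation: [[0.189, 0.982, -0.001], [0.982, -0.189, -0.0], [-0.001, -0.001, -1.0]]
wrist_force: [-0.2, -0.3, 1.1]
opening: 0.0912
grip_force: 0.0
```

Request:
arm_command(
  gripper=[-1,-1,-1,-1,-1,-1,-1,-1,-1,-1],
  slide=[
    [0,0,0],
    [0,0,0],
    [0,0,0],
    [0,0,0],
    [0,0,0],
    [0,0,0],
    [0,0,0],
    [0,0,0],
    [0,0,0],
    [0,0,0],
  ],
  roll=[0,0,0,0,0,0,0,0,0,0],
  squeeze=6,
)

```text
clock: 5.35
ee_pos: [0.4845, 0.1833, 0.0039]
orientation: [[0.189, 0.982, -0.0], [0.982, -0.189, 0.0], [-0.0, -0.0, -1.0]]
wrist_force: [-0.1, -0.7, 2.5]
opening: 0.0417
grip_force: 6.0
```

Request:
arm_command(
  gripper=[-1,-1,-1,-1,-1,-1,-1,-1,-1,-1],
  slide=[
    [0,0,0.3],
    [0,0,0.4],
    [0,0,0.4],
    [0,0,0.4],
    [0,0,0.4],
    [0,0,0.4],
    [0,0,0.4],
    [0,0,0.3],
    [0,0,0],
    [0,0,0],
  ],
  roll=[0,0,0,0,0,0,0,0,0,0],
)

```text
clock: 6.6
ee_pos: [0.4843, 0.1833, 0.0787]
orientation: [[0.189, 0.982, -0.0], [0.982, -0.189, -0.0], [-0.0, -0.0, -1.0]]
wrist_force: [-0.5, 0.5, -1.6]
opening: 0.0417
grip_force: 6.0
```

Run:
```python
from h import *
d=get('scene');w=get('wrist');cv2.imwrite('pics/l1.png',cv2.hconcat([cv2.resize(d['image'][150:260,190:330,::-1],(400,314)),cv2.resize(w['image'][:,:,::-1],(400,314))]))
```

```text
(no output)
```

View pics/l1.png

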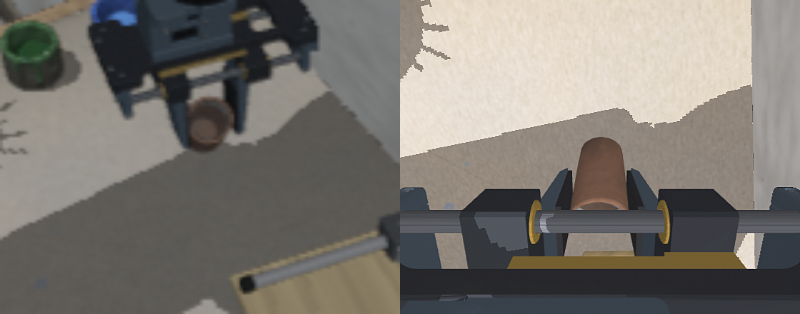

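The cup is held nearly level, with its mouth towards the stand and its foot at wrist-view (600,150). I'll lower it a little and loosen the grip so the foot can swing down.

Request:
arm_command(
  gripper=[-1,-1,-1,-1,-1,-1,-1,-1,-1,-1],
  slide=[
    [0,0,-0.4],
    [0,0,-0.4],
    [0,0,-0.2],
    [0,0,0],
    [0,0,0],
    [0,0,0],
    [0,0,0],
    [0,0,0],
    [0,0,0],
    [0,0,0],
  ],
  roll=[0,0,0,0,0,0,0,0,0,0],
  squeeze=3,
)

```text
clock: 7.95
ee_pos: [0.4845, 0.1833, 0.0539]
orientation: [[0.189, 0.982, 0.0], [0.982, -0.189, 0.0], [0.0, 0.0, -1.0]]
wrist_force: [0.9, -0.0, -0.9]
opening: 0.0413
grip_force: 3.0
```

```bash
cat > cup.py <<'E'
from h import *
def cupz(n):
    d=get(n);H=hsv(d).astype(int);h,sa=H[...,0],H[...,1];c=cloud(d)
    e=robot.sense()['ee_pos']
    M=((h<14)|(h>172))&(sa>75)&(sa<190)&(c[...,2]>.006)&(d['range_z']>0)&(np.hypot(c[...,0]-e[0],c[...,1]-e[1])<.1)
    n2,l,st,_=cv2.connectedComponentsWithStats(M.astype(np.uint8));M=l==1+np.argmax(st[1:,4]) 
    p=c[M];print(n,M.sum(),'x',np.percentile(p[:,0],[2,50,98]).round(4),'y',np.percentile(p[:,1],[2,50,98]).round(4),'z',np.percentile(p[:,2],[2,50,98]).round(4)); return d,p
if __name__=='__main__':
    cupz('wrist');cupz('scene')
E
python3 cup.py
```

```text
wrist 3010 x [0.4671 0.4891 0.5039] y [0.1763 0.1963 0.2005] z [0.0216 0.0636 0.0776]
scene 140 x [0.464  0.4753 0.4941] y [0.1577 0.1635 0.1783] z [0.0235 0.0519 0.0767]
```

Run:
```python
from h import *
d=get('scene');w=get('wrist');cv2.imwrite('pics/l2.png',cv2.hconcat([cv2.resize(d['image'][150:260,190:330,::-1],(400,314)),cv2.resize(w['image'][:,:,::-1],(400,314))]))
```

```text
(no output)
```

View pics/l2.png

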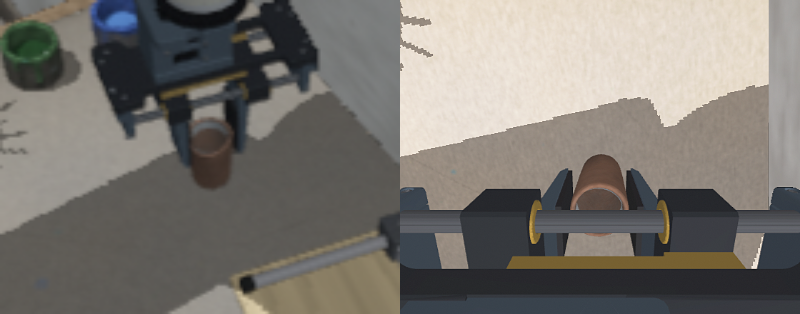

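The cup has swung down and hangs upright, mouth up (scene crop 210,150; rim visible in the wrist view at 600,200). I'll firm up the grip and carry it over the ring.

Request:
arm_command(
  gripper=[-1,-1,-1,-1,-1,-1,-1,-1,-1,-1],
  slide=[
    [0,0,0],
    [0,0,0.3],
    [0,0,0.5],
    [0,0,0.5],
    [0,0,0.5],
    [0,-0.2,0.2],
    [0,-0.4,0],
    [-0.05,-0.6,0],
    [-0.05,-0.8,0],
    [-0.05,-0.8,0],
  ],
  roll=[0,0,0,0,0,0,0,0,0,0],
  squeeze=10,
)

```text
clock: 9.4
ee_pos: [0.4801, 0.1118, 0.1034]
orientation: [[0.189, 0.982, -0.001], [0.982, -0.189, -0.0], [-0.0, -0.001, -1.0]]
wrist_force: [0.4, -0.7, -1.1]
opening: 0.0411
grip_force: 10.0
```

Request:
arm_command(
  gripper=[-1,-1,-1,-1,-1,-1,-1,-1,-1,-1],
  slide=[
    [-0.05,-0.8,0],
    [-0.05,-0.8,0],
    [-0.05,-0.8,0],
    [-0.05,-0.8,0],
    [-0.02,-0.8,0],
    [0,-0.8,0],
    [0,-0.8,0],
    [0,-0.6,0],
    [0,-0.38,0],
    [0,-0.1,0],
  ],
  roll=[0,0,0,0,0,0,0,0,0,0],
)

```text
clock: 10.65
ee_pos: [0.4751, -0.0541, 0.1038]
orientation: [[0.189, 0.982, -0.0], [0.982, -0.189, 0.0], [0.0, -0.0, -1.0]]
wrist_force: [1.0, -0.1, -2.4]
opening: 0.041
grip_force: 10.0
```

Run:
```python
from cup import *
cupz('scene');d,p=cupz('wrist')
print(robot.sense()['ee_pos'])
r=p[p[:,2]>np.percentile(p[:,2],98)-.012];print('rim',cv2.minEnclosingCircle(r[:,:2].astype(np.float32)),r[:,2].min())
```

```text
scene 141 x [0.4538 0.463  0.4795] y [-0.0796 -0.0733 -0.0576] z [0.0731 0.1037 0.1263]
wrist 2977 x [0.4577 0.4802 0.4946] y [-0.0582 -0.0408 -0.0368] z [0.072  0.1139 0.1276]
[ 0.47521389 -0.05364843  0.10388198]
rim ((0.4750206768512726, -0.05707797408103943), 0.020702853798866272) 0.11565220980672991
```

Request:
arm_command(
  gripper=[-1,-1,-1,-1,-1,-1,-1,-1,-1,-1],
  slide=[
    [0,0,-0.4],
    [0,0,-0.4],
    [0,0,-0.4],
    [0,0,-0.4],
    [0,0,-0.2],
    [0,0,-0.1],
    [0,0,-0.1],
    [0,0,0],
    [0,0,0],
    [0,0,0],
  ],
  roll=[0,0,0,0,0,0,0,0,0,0],
)

```text
clock: 12.0
ee_pos: [0.4754, -0.0537, 0.0541]
orientation: [[0.189, 0.982, 0.0], [0.982, -0.189, -0.0], [0.0, 0.0, -1.0]]
wrist_force: [-0.6, 0.2, -1.6]
opening: 0.0408
grip_force: 10.0
```

Request:
arm_command(
  gripper=[-1,-1,-1,-1,-1,-1,-1,-1,-1,-1],
  slide=[
    [0,0,0],
    [0,0,-0.06],
    [0,0,-0.06],
    [0,0,-0.06],
    [0,0,-0.06],
    [0,0,0],
    [0,0,0],
    [0,0,0],
    [0,0,0],
    [0,0,0],
  ],
  roll=[0,0,0,0,0,0,0,0,0,0],
  squeeze=3,
)

```text
clock: 13.25
ee_pos: [0.4752, -0.0537, 0.0479]
orientation: [[0.189, 0.982, -0.0], [0.982, -0.189, 0.0], [-0.0, -0.0, -1.0]]
wrist_force: [2.0, 0.6, 1.4]
opening: 0.0413
grip_force: 3.0
```

Run:
```python
from cup import *
d,p=cupz('wrist')
r=p[p[:,2]>np.percentile(p[:,2],98)-.012];print('rim',cv2.minEnclosingCircle(r[:,:2].astype(np.float32)))
s,p=cupz('scene');w=d;d=s
cv2.imwrite('pics/l3.png',cv2.hconcat([cv2.resize(d['image'][230:340,240:380,::-1],(400,314)),cv2.resize(w['image'][:,:,::-1],(400,314))]))
```

```text
wrist 3099 x [0.4583 0.4798 0.4948] y [-0.0661 -0.0396 -0.036 ] z [0.02   0.0617 0.0762]
rim ((0.47546905279159546, -0.05478572100400925), 0.020614786073565483)
scene 127 x [0.4543 0.4636 0.479 ] y [-0.0777 -0.0719 -0.0595] z [0.0217 0.0538 0.0755]
```

View pics/l3.png

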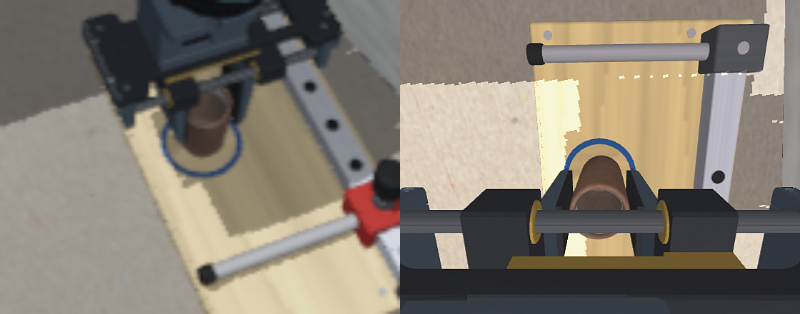

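The cup's rim stands at 0.0755 m (expected 0.075) and the cup is inside the ring. I'll release and rise.

Request:
arm_command(
  gripper=[-0.05,0,0.1,0.3,0.6,0.6,0.6,0.6,0.6,0.6],
  slide=[
    [0,0,0],
    [0,0,0],
    [0,0,0],
    [0,0,0],
    [0,0,0],
    [0,0,0.2],
    [0,0,0.6],
    [0,0,1],
    [0,0,1],
    [0,0,1],
  ],
  roll=[0,0,0,0,0,0,0,0,0,0],
)

```text
clock: 14.6
ee_pos: [0.4754, -0.0537, 0.1448]
orientation: [[0.189, 0.982, 0.001], [0.982, -0.189, -0.0], [0.0, 0.001, -1.0]]
wrist_force: [1.0, 0.5, 0.9]
opening: 0.0727
grip_force: 0.0
```

Run:
```python
from cup import *
print(robot.sense()['ee_pos'])
w,p=cupz('wrist')
r=p[p[:,2]>np.percentile(p[:,2],98)-.006];print('rim',cv2.minEnclosingCircle(r[:,:2].astype(np.float32)),r[:,2].min())
d=get('scene')
cv2.imwrite('pics/l4.png',cv2.hconcat([cv2.resize(d['image'][230:340,240:380,::-1],(400,314)),cv2.resize(w['image'][:,:,::-1],(400,314))]))
```

```text
[ 0.47535668 -0.05367589  0.14482694]
wrist 1526 x [0.4591 0.4783 0.497 ] y [-0.0724 -0.0539 -0.0329] z [0.0177 0.0641 0.075 ]
rim ((0.47737792134284973, -0.05387064814567566), 0.021605290472507477) 0.0691671925801649
```

View pics/l4.png

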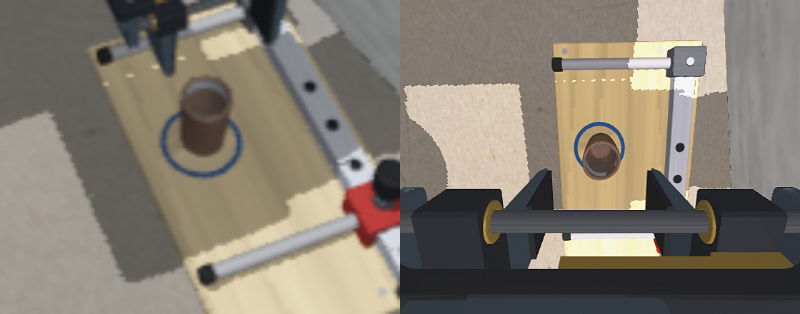

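The cup stands free in the ring, centred to about 2 mm. The wall at x=0.66 is close to the knob, so I'll turn the hand 90° to close along the rail, with the camera towards the robot.

Request:
arm_command(
  gripper=[0.6,0.6,0.6,0.6,0.6,0.6,0.6,0.6,0.6,0.6],
  slide=[
    [0,0,0.6],
    [0,-0.5,0.2],
    [0,-0.5,0],
    [0,-0.5,0],
    [0.2,-0.5,0],
    [0.2,-0.5,0],
    [0.3,-0.5,0],
    [0.3,-0.5,0],
    [0.3,-0.5,0],
    [0.3,-0.5,0],
  ],
  roll=[1,1,1,1,1,1,1,1,1,1],
)

```text
clock: 15.95
ee_pos: [0.5152, -0.1665, 0.1626]
orientation: [[-0.727, 0.687, -0.0], [0.687, 0.727, 0.0], [0.0, -0.0, -1.0]]
wrist_force: [0.6, -0.6, 1.3]
opening: 0.0734
grip_force: 0.0
```

Request:
arm_command(
  gripper=[0.6,0.6,0.6,0.6,0.6,0.6,0.6,0.6,0.6,0.6],
  slide=[
    [0.3,-0.5,0],
    [0.3,-0.24,0],
    [0.3,0,0],
    [0.3,0,0],
    [0.2,0,0],
    [0.08,0,0],
    [0,0,0],
    [0,0,0],
    [0,0,0],
    [0,0,0],
  ],
  roll=[1,1,1,1,1,0.74,0,0,0,0],
)

```text
clock: 17.2
ee_pos: [0.5522, -0.1847, 0.1629]
orientation: [[-0.983, 0.186, 0.0], [0.186, 0.983, -0.0], [-0.0, -0.0, -1.0]]
wrist_force: [-0.2, -0.2, -0.9]
opening: 0.0731
grip_force: 0.0
```

```bash
cat > knob.py <<'E'
from h import *
s=robot.sense();print(s['ee_pos'].round(4),s['joint_pos'].round(1),s['clock'])
def knob(n):
    d=get(n);H=hsv(d).astype(int);c=cloud(d);e=(.5525,-.185)
    near=(np.hypot(c[...,0]-.556,c[...,1]+.165)<.05)&(d['range_z']>0)
    K=near&(H[...,2]<70)&(c[...,2]>.05)&(c[...,2]<.105)
    p=c[K]
    if len(p)>20:
        z=np.percentile(p[:,2],95);t=p[p[:,2]>z-.004];print(n,'knob top',len(t),cv2.minEnclosingCircle(t[:,:2].astype(np.float32)),'mean',t.mean(0).round(4),'z',np.median(t[:,2]).round(4))
    R=near&((H[...,0]<6)|(H[...,0]>174))&(H[...,1]>150)&(c[...,2]>.036)&(c[...,2]<.05);p=c[R]
    if len(p)>20: print(n,'red',len(p),cv2.minAreaRect(p[:,:2].astype(np.float32)),np.median(p[:,2]))
    return d
if __name__=='__main__':
    w=knob('wrist');d=knob('scene');knob('top')
    import sys
    if len(sys.argv)>1: cv2.imwrite('pics/'+sys.argv[1],cv2.hconcat([cv2.resize(d['image'][230:340,300:440,::-1],(400,314)),cv2.resize(w['image'][:,:,::-1],(400,314))]))
E
python3 knob.py k1.png
```

```text
[ 0.5522 -0.1847  0.1629] [ -20.8   15.2  114.6   -0.    50.2 -100.1] 17.2
wrist knob top 743 ((0.5533287525177002, -0.18687784671783447), 0.012787872925400734) mean [ 0.5526 -0.1868  0.0862] z 0.0863
wrist red 1219 ((0.552859365940094, -0.18691323697566986), (0.03881596773862839, 0.04556267336010933), 80.21528625488281) 0.04160837704977166
scene knob top 74 ((0.5514880418777466, -0.18622812628746033), 0.012271200306713581) mean [ 0.551  -0.1867  0.0883] z 0.0883
scene red 225 ((0.5515660643577576, -0.18582744896411896), (0.040003497153520584, 0.04486919566988945), 79.4488296508789) 0.04282452958979621
top knob top 52 ((0.5524803400039673, -0.18406903743743896), 0.010678703896701336) mean [ 0.5507 -0.1843  0.0861] z 0.086
top red 188 ((0.55198734998703, -0.18392430245876312), (0.037236593663692474, 0.04076641425490379), 80.52593994140625) 0.041066597343531186
```

View pics/k1.png

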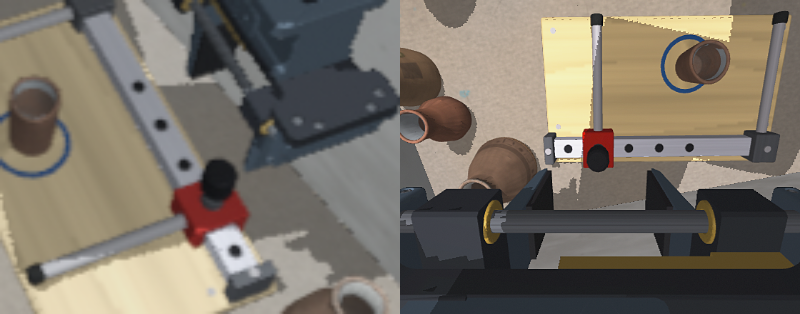

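Run:
```python
from h import *
for n in('top','scene','wrist'):
    d=get(n);c=cloud(d);m=(d['range_z']>0)&(c[...,1]<-.215)&(c[...,1]>-.42)&(c[...,0]>.44)&(c[...,0]<.64)&(c[...,2]<.2)
    p=c[m]
    for z in(.04,.08,.12):
        q=p[p[:,2]>z]
        if len(q)>5: print(n,z,len(q),'ymax',np.percentile(q[:,1],99.5).round(3),'zmax',np.percentile(q[:,2],99).round(3))
```

```text
top 0.04 136 ymax -0.217 zmax 0.177
top 0.08 25 ymax -0.217 zmax 0.179
top 0.12 25 ymax -0.217 zmax 0.179
scene 0.04 2041 ymax -0.221 zmax 0.19
scene 0.08 677 ymax -0.218 zmax 0.198
scene 0.12 65 ymax -0.218 zmax 0.199
wrist 0.04 10240 ymax -0.218 zmax 0.198
wrist 0.08 2931 ymax -0.218 zmax 0.199
wrist 0.12 1304 ymax -0.218 zmax 0.2
```

Run:
```python
from h import *
for n in('scene','wrist'):
    d=get(n);c=cloud(d);H=hsv(d);m=(d['range_z']>0)&(c[...,1]<-.215)&(c[...,1]>-.42)&(c[...,0]>.44)&(c[...,0]<.66)&(c[...,2]<.2)&(H[...,0]<18)&(H[...,1]>60)
    p=c[m]
    for z in(.04,.06,.08,.1,.12):
        q=p[p[:,2]>z]
        if len(q)>5: print(n,z,len(q),'ymax',np.percentile(q[:,1],98).round(3),'zmax',np.percentile(q[:,2],98).round(3))
```

```text
scene 0.04 1431 ymax -0.29 zmax 0.095
scene 0.06 806 ymax -0.293 zmax 0.097
scene 0.08 307 ymax -0.302 zmax 0.099
wrist 0.04 7217 ymax -0.285 zmax 0.099
wrist 0.06 3885 ymax -0.291 zmax 0.105
wrist 0.08 1362 ymax -0.3 zmax 0.105
wrist 0.1 142 ymax -0.304 zmax 0.106
```

The vessel on the right is at most 0.106 m high, so it's below the hand's body. Now down onto the knob, then grip.

Request:
arm_command(
  gripper=[0.6,0.6,0.6,0.6,0.6,0.6,0.6,0.6,0.6,0.6],
  slide=[
    [0.02,-0.05,-0.5],
    [0,0,-0.8],
    [0,0,-0.8],
    [0,0,-0.8],
    [0,0,-0.6],
    [0,0,-0.4],
    [0,0,-0.3],
    [0,0,-0.04],
    [0,0,0],
    [0,0,0],
  ],
  roll=[0,0,0,0,0,0,0,0,0,0],
)

```text
clock: 18.85
ee_pos: [0.553, -0.186, 0.0574]
orientation: [[-0.983, 0.186, 0.001], [0.186, 0.983, -0.0], [-0.001, -0.0, -1.0]]
wrist_force: [0.6, 0.3, -0.4]
opening: 0.0728
grip_force: 0.0
```

Request:
arm_command(
  gripper=[-1,-1,-1,-1,-1,-1,-1,-1,-1,-1],
  slide=[
    [0,0,0],
    [0,0,0],
    [0,0,0],
    [0,0,0],
    [0,0,0],
    [0,0,0],
    [0,0,0],
    [0,0,0],
    [0,0,0],
    [0,0,0],
  ],
  roll=[0,0,0,0,0,0,0,0,0,0],
  squeeze=40,
)

```text
clock: 20.1
ee_pos: [0.5527, -0.1859, 0.0569]
orientation: [[-0.983, 0.186, 0.0], [0.186, 0.983, 0.0], [0.0, 0.0, -1.0]]
wrist_force: [0.6, -0.5, 0.2]
opening: 0.0244
grip_force: 40.0
```

Request:
arm_command(
  gripper=[-1,-1,-1,-1,-1,-1,-1,-1,-1,-1],
  slide=[
    [0,0,0.08],
    [0,0,0.08],
    [0,0,0.08],
    [0,0,0.08],
    [0,0,0.06],
    [0,0,0],
    [0,0,0],
    [0,0,0],
    [0,0,0],
    [0,0,0],
  ],
  roll=[0,0,0,0,0,0,0,0,0,0],
)

```text
clock: 21.35
ee_pos: [0.5527, -0.1859, 0.0664]
orientation: [[-0.983, 0.186, -0.0], [0.186, 0.983, 0.0], [0.0, 0.0, -1.0]]
wrist_force: [1.3, -1.0, -7.7]
opening: 0.0244
grip_force: 40.0
```

The plunger is up (7.7 N ≈ 9.6 mm above its float height). I'll slide one pitch left.

Request:
arm_command(
  gripper=[-1,-1,-1,-1,-1,-1,-1,-1,-1,-1],
  slide=[
    [0.037,0.197,0],
    [0.037,0.197,0],
    [0.037,0.197,0],
    [0.037,0.197,0],
    [0.037,0.197,0],
    [0.037,0.197,0],
    [0.037,0.196,0],
    [0.037,0.195,0],
    [0,0,0],
    [0,0,0],
  ],
  roll=[0,0,0,0,0,0,0,0,0,0],
)

```text
clock: 22.6
ee_pos: [0.5599, -0.1464, 0.0663]
orientation: [[-0.983, 0.186, -0.001], [0.186, 0.983, 0.0], [0.001, 0.0, -1.0]]
wrist_force: [-3.9, 0.5, -7.8]
opening: 0.0245
grip_force: 40.0
```

```bash
python3 knob.py
```

```text
[ 0.5599 -0.1464  0.0663] [-17.   23.6 116.2   0.   40.2 -96.3] 22.6
wrist knob top 409 ((0.5537187457084656, -0.145607128739357), 0.025768084451556206) mean [ 0.5456 -0.1439  0.1014] z 0.1015
wrist red 1992 ((0.5532799363136292, -0.14558634161949158), (0.03943563625216484, 0.03178137540817261), 79.7691421508789) 0.04158629287604294
scene knob top 11 ((0.5449035167694092, -0.1439688354730606), 0.02311139926314354) mean [ 0.5429 -0.145   0.1024] z 0.1029
scene red 178 ((0.5554441213607788, -0.14548082649707794), (0.039152298122644424, 0.03847876936197281), 81.1862564086914) 0.04296721037342621
top red 90 ((0.5521664619445801, -0.14396783709526062), (0.03910034894943237, 0.02838463895022869), 75.30179595947266) 0.04061929002017628
```

Request:
arm_command(
  gripper=[-1,-1,-1,-1,-1,-1,-1,-1,-1,-1],
  slide=[
    [0,0,-0.08],
    [0,0,-0.08],
    [0,0,-0.08],
    [0,0,-0.08],
    [0,0,-0.08],
    [0,0,-0.06],
    [0,0,0],
    [0,0,0],
    [0,0,0],
    [0,0,0],
  ],
  roll=[0,0,0,0,0,0,0,0,0,0],
)

```text
clock: 24.0
ee_pos: [0.56, -0.1466, 0.0552]
orientation: [[-0.983, 0.186, -0.0], [0.186, 0.983, 0.0], [0.0, 0.0, -1.0]]
wrist_force: [-7.0, 3.0, 1.5]
opening: 0.0248
grip_force: 40.0
```

The pin has entered: the spring force is crossing zero just where the float height says it should. Now press home.

Request:
arm_command(
  gripper=[-1,-1,-1,-1,-1,-1,-1,-1,-1,-1],
  slide=[
    [-0.02,0,-0.04],
    [0,0,-0.04],
    [0,0,-0.04],
    [0,0,-0.02],
    [0,0,-0.02],
    [0,0,0],
    [0,0,0],
    [0,0,0],
    [0,0,0],
    [0,0,0],
  ],
  roll=[0,0,0,0,0,0,0,0,0,0],
)

```text
clock: 25.25
ee_pos: [0.5601, -0.1468, 0.0518]
orientation: [[-0.983, 0.186, 0.0], [0.186, 0.983, -0.0], [-0.001, -0.0, -1.0]]
wrist_force: [-8.1, 2.9, 9.6]
opening: 0.0245
grip_force: 40.0
```

Request:
arm_command(
  gripper=[-1,-1,-1,-1,-1,-1,-1,-1,-1,-1],
  slide=[
    [0,0,-0.02],
    [0,0,-0.02],
    [0,0,0],
    [0,0,0],
    [0,0,0],
    [0,0,0],
    [0,0,0],
    [0,0,0],
    [0,0,0],
    [0,0,0],
  ],
  roll=[0,0,0,0,0,0,0,0,0,0],
)

```text
clock: 26.5
ee_pos: [0.5603, -0.1469, 0.0516]
orientation: [[-0.983, 0.186, 0.001], [0.186, 0.983, -0.0], [-0.001, -0.0, -1.0]]
wrist_force: [-15.1, 3.2, 25.4]
opening: 0.0247
grip_force: 40.0
```

Run:
```python
from h import *
import knob
knob.knob('wrist');d=knob.knob('scene');w=get('wrist')
cv2.imwrite('pics/f.png',cv2.hconcat([cv2.resize(d['image'][220:340,280:430,::-1],(400,320)),cv2.resize(w['image'][:,:,::-1],(400,320))]))
```

```text
[ 0.5603 -0.1469  0.0516] [-17.   25.  116.2  -0.   38.7 -96.3] 26.5
wrist knob top 490 ((0.5552850961685181, -0.14644977450370789), 0.025275632739067078) mean [ 0.5489 -0.1452  0.1015] z 0.1015
wrist red 1918 ((0.5500271320343018, -0.1456488072872162), (0.039387624710798264, 0.025355756282806396), 79.87605285644531) 0.04157792745675562
scene knob top 17 ((0.5509920120239258, -0.14630746841430664), 0.025451328605413437) mean [ 0.5461 -0.1409  0.1003] z 0.1002
scene red 133 ((0.5518248677253723, -0.14583943784236908), (0.038990091532468796, 0.03290709853172302), 78.92955780029297) 0.04273706667903565
```

View pics/f.png

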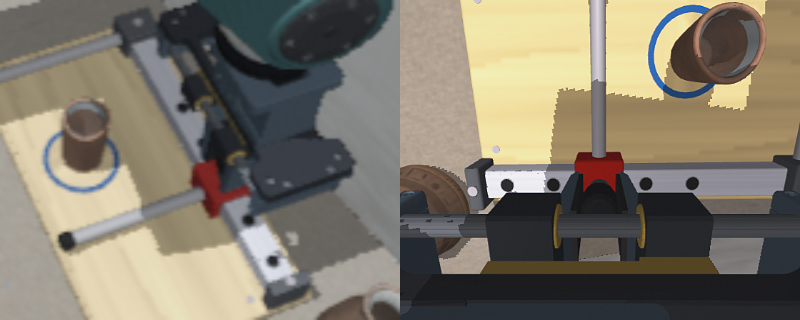

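The cup is upright in the ring and the section is one hole to the left. The plunger is on its stop, since force rises steeply 5.3 mm below the float height. I'll ease the push slightly and check that it's steady.

Request:
arm_command(
  gripper=[-1,-1,-1,-1,-1,-1,-1,-1,-1,-1],
  slide=[
    [0,0,0.01],
    [0,0,0],
    [0,0,0],
    [0,0,0],
    [0,0,0],
    [0,0,0],
    [0,0,0],
    [0,0,0],
    [0,0,0],
    [0,0,0],
  ],
  roll=[0,0,0,0,0,0,0,0,0,0],
)

```text
clock: 27.9
ee_pos: [0.5602, -0.1469, 0.0516]
orientation: [[-0.983, 0.186, 0.001], [0.186, 0.983, -0.0], [-0.001, -0.0, -1.0]]
wrist_force: [-11.8, 4.1, 21.0]
opening: 0.0246
grip_force: 40.0
```

Steady at 21 N, held home. Handing in.

```bash
python3 -c "
from workcell import robot
print(robot.job_done())"
```

```text
the job is handed in; nothing more can be done
None
```

The cup stands upright and free in the blue ring, the red section is one hole to the left, and the job was handed in at about 28 s with the gripper still holding the plunger home at a steady 21 N; no verdict came back.

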